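# Let the wide tin out of the kitchen tin dispenser

## Robot

A 6-joint arm with a two-finger parallel gripper is mounted at the origin on the work surface. World frame = base frame: x ahead of the robot, y to its left, z up, the work surface at z = 0. Lengths are in m, angles in rad, forces in N, time in s.
With the tool pointing down it reaches from about 0.35 to 0.975 m from the base axis. Payload 17.4 kg.
Tool frame: the origin (TCP) lies at the very end of the fingers, on their centre line; the grasp point (between the pads) lies 19 mm behind it (pinch_z is the distance from the TCP to the grasp point, in m); z points along the fingers, y is the line along which they close (so a half turn about z gives the same grasp; the last joint's range is limited). The gripper opens to 85 mm and grips with 20 to 120 N. Pads are 22 mm wide; open, the fingers measure 114 mm over their backs; the gripper's body (76 mm by 85 mm) begins 54 mm behind the grasp point. The pads swing forward as they close: fully open they stand 13 mm farther back than shut.
Start: joints at [-1.226, 0.116, 1.442, -0, 1.584, -0.038], TCP at [0.252, -0.626, 0.231] pointing down, gripper open.
Joint ranges: [-2.83, 2.83], [-0.83, 2.19], [0.07, 2.5], [-1.14, 4.28], [0.01, 3], [-2.97, 2.97]. Speed limits (rad/s): [1.89, 1.89, 2.22, 3.14, 3.14, 3.14].

## Interface

Orientations are given as a 3x3 rotation matrix whose columns are the frame's x, y, z axes.
In Python, from plant import * gives the robot as it stands.
- The arm moves only by the tool send_rows, never from a script. Its argument "steps" is a list of rows, each an object of numbers: "tx", "ty", "tz": the shift along the tool's x, y, z in cm; "ax", "ay", "az": the turn, a rotation vector about the tool's x, y, z in degrees; "jaw": the opening, from 0 (shut) to 1 (fully open). A call has 1 to 10 rows; each row is the pose to reach, as a shift and turn from the pose commanded when the call began, along the tool's axes at that moment; what a row does not reach only later rows make up. A row lasts 1/12 s, in which the tool goes at most 41.7 mm and 7.16 degrees, less where a joint would pass 70% of its speed; a pose out of reach is approached as far as the arm can. A call with a gripper value outside its range is refused whole. The fingers move at their own pace and stop on an object; "newtons" is the grip in N (left out, the last holds). Time passes only in rows, so rows that repeat a pose let the fingers close. It gives the time, the measured TCP pose, the force, the opening and the grip force at its end, in the units of the state.
- state(): the state, without advancing time (a new reading comes with each control period).
- read_camera(name): name is "scene" or "top" or "wrist"; returns the picture (400x640x3 uint8, red, green, blue); there is no depth.
- camera_info(name): a dict with "fov_y" (degrees; the focal length in pixels is half the picture's height over the tangent of half this angle, whatever the lens; pixels are square), "cx", "cy" (the principal point, pixels), "k1" (the pictures are not rectified: a ray, as slopes to the right and down, at radius r is drawn at 1 + k1 r^2 times it, then the intrinsics apply), "T" (4x4, takes a point from camera to world coordinates); the wrist camera has in their place "tool_from_camera" (4x4, takes a point from camera to tool coordinates, whose origin is the TCP and whose axes are the flange's). Camera axes: x right, y up, looking along -z (the intrinsics and any distortion apply to the point x, -y, -z); pixel columns grow to the right and rows downward; lengths in m; the calibration is good to about 2 mm. A picture is of the moment at which its call begins: read the wrist's pose just before it. camera_info takes no time and is no camera call.
- sign_off(): hands the job in; it is judged then, once.
The state is a dict: "clock": time; "joint_positions": joint angles; "qvel": joint speeds; "effort": joint torques, N m; "tool_pos": TCP position; "tool_rot": TCP orientation; "ft_force": force on the tool from outside, world axes, zero at the start; "wrist_torque": the same for the moment, N m; "grip_width": finger opening in m; "finger_force": force on a finger pad.
Only numpy, scipy, OpenCV 4.12 (cv2) and the standard library are available. Lean on these libraries where they do the work, as an engineer would, in place of code of your own. Each camera call takes 0.05 s, during which the arm holds its last target. There are 200 camera calls.

## Task

Press down the paddle of the rocking lever over the lane that holds the wide tin, so that its gate lifts and the tin rolls into the catch tray, then let go so that the gate drops shut. Leave the slim tin behind its shut gate, do not touch the tins or the gates by hand, and leave the things beside the dispenser where they are.

Things in the scene. Friction and masses are not known exactly. Their poses are not given: they have to be found in the camera images.
- chute: Fixed sheet-metal tin dispenser 206 wide, 162 high. Origin on the worktop; z up, x downhill (away from the robot), y left. Two lanes (left y=+50, right y=-50, 96 wide) slope down 11 degrees from a back plate (x=-100, top z=100) to a lip at x=130. Beyond: catch tray x 135-268 in two bays, floor z 10, end wall z 56. A rocking lever runs along x over each lane.
- lever_left (a joint): Angle of the left lever: 0 level, gate shut; grows to a stop at 0.50 rad as its paddle goes down and its gate rises. Pivot axis along the chute's y, at x=-20, z=150 in its frame. A spring shuts it when let go; pressing the paddle takes about 2 N to start, 5 N at the stop. A tin can roll out from about 0.36 rad; keep it pressed until the tin is out.
- paddle_left (a point): Centre of the top of the left lever's black paddle, 44 x 44 x 8 mm, at the robot's end; 130 mm from the pivot axis and 8 mm above it (level: chute x=-150, y=+50, z=158). Free space below; at the stop it is 63 mm lower. Axes turn with the lever; level, they match the chute's.
- gate_left (a point): Middle of the lower edge of the left lever's gate, an upright steel plate 4 x 40 x 90 mm hanging from the lever's far end (level: chute x=105, y=+50, z=65).
- lever_right (a joint): Angle of the right lever: 0 level, gate shut; grows to a stop at 0.50 rad as its paddle goes down and its gate rises. Pivot axis along the chute's y, at x=-20, z=150 in its frame. A spring shuts it when let go; pressing the paddle takes about 2 N to start, 5 N at the stop. A tin can roll out from about 0.36 rad; keep it pressed until the tin is out.
- paddle_right (a point): Centre of the top of the right lever's black paddle, 44 x 44 x 8 mm, at the robot's end; 130 mm from the pivot axis and 8 mm above it (level: chute x=-150, y=-50, z=158). Free space below; at the stop it is 63 mm lower. Axes turn with the lever; level, they match the chute's.
- gate_right (a point): Middle of the lower edge of the right lever's gate, an upright steel plate 4 x 40 x 90 mm hanging from the lever's far end (level: chute x=105, y=-50, z=65).
- wide_tin: The wide tin, 64 mm diameter, 86 mm long, 310 g nominal, lying across one of the lanes behind its gate; origin at its middle, own y along its length. Which lane varies. Same steel and paper as the slim one. It rolls by itself when its gate is lifted and is in the tray within about 1 s.
- slim_tin: The slim tin, 45 mm diameter, 86 mm long, 150 g nominal, lying in the other lane behind its gate; origin at its middle, own y along its length.
- spice_jar: Bystander: jar 48 mm diameter, 85 mm high, origin under its middle, beside the dispenser.
- ramekin: Bystander: white ceramic ramekin 84 mm across, 50 mm high, origin under its middle, beside the dispenser.
- sauce_cup: Bystander: steel sauce cup 70 mm across, 60 mm high, origin under its middle, beside the dispenser.
Not all that is in view belongs to the job. Leave any green or red look-alike of the wide_tin alone.

How it is judged:
On the way, in this order (a step that is already met when the one before it is completed fails the run):
1. the lever over the wide tin's lane is pressed so that its gate lifts (((y of wide_tin in the frame of chute above 0 m and value of joint lever_left above 0.2 rad) or (y of wide_tin in the frame of chute below 0 m and value of joint lever_right above 0.2 rad))), for 0.05 s.
2. the wide tin has rolled into the catch tray (x of wide_tin in the frame of chute between 0.16 and 0.265 m and z of wide_tin in the frame of chute below 0.055 m and y of wide_tin in the frame of chute between -0.1 and 0.1 m), for 0.2 s.
At the end, for the whole second after the job is handed in: The wide tin lies still (under 0.03 m/s) in the catch tray, both levers are back within 0.05 rad of level, the slim tin is within 30 mm of where it started and the bystanders within 30 mm of theirs (all of step 2 and linear speed of wide_tin below 0.03 m/s and value of joint each of lever_left, lever_right below 0.05 rad and distance of each of slim_tin, spice_jar, ramekin, sauce_cup from where it was at the start of the episode below 0.03 m); the robot touches nothing.
It fails at once if the slim tin's gate is lifted (its lever over 0.1 rad) ((y of slim_tin in the frame of chute above 0 m and value of joint lever_left above 0.1 rad) or (y of slim_tin in the frame of chute below 0 m and value of joint lever_right above 0.1 rad)).
It fails at once if the robot touches a tin (over 0.5 N) (contact force between any of the fingers, the arm and wide_tin above 0.5 N or contact force between any of the fingers, the arm and slim_tin above 0.5 N).
It fails at once if the robot touches a gate plate (over 0.5 N) (contact force between any of the fingers, the arm and lever_left_c2 above 0.5 N or contact force between any of the fingers, the arm and lever_right_c2 above 0.5 N).
It fails at once if a tin is lifted (its middle over 130 mm high) (height (world z) of any of wide_tin, slim_tin above 0.13 m).
It fails at once if a bystander is pushed over 30 mm or tipped over 0.4 rad (distance of any of spice_jar, ramekin, sauce_cup from where it was at the start of the episode above 0.03 m or angle between any of spice_jar, ramekin, sauce_cup's own z axis and vertical above 0.4 rad).
It also fails if it takes over 32 s, if anything falls off the work surface, if the arm or the gripper's body presses on something with over 40 N, if the wrist force passes 120 N, or if a joint passes its speed limit or range.

## Working session

There is one attempt and no reset: what is moved stays moved. The work goes in short steps, Python scripts to look and compute and a tool call to move; the robot and the scene stay as the last step left them, time stands still between calls to the robot, and variables do not carry over. Pictures are saved under pics/ and viewed, at most 10 in all, crops included, and the job is handed in when it is done.

Besides the shell and the picture viewer there is one more tool, called after "Emit:" as name([rows], argument=value, ...), one row to a line, values as JSON. send_rows: Moves the arm, as the interface text tells. Its arguments: {"type":"object","properties":{"steps":{"type":"array","items":{"type":"object","properties":{"tx":{"type":"number"},"ty":{"type":"number"},"tz":{"type":"number"},"ax":{"type":"number"},"ay":{"type":"number"},"az":{"type":"number"},"jaw":{"type":"number"}}}},"newtons":{"type":"number"}},"required":["steps"]}

```bash
mkdir -p pics; python3 - <<'E'
from plant import *
import cv2
for n in("scene","top"):
    cv2.imwrite(f"pics/{n}0.png",read_camera(n)[:,:,::-1]); print(n,camera_info(n))
s=state();print(s["clock"],s["tool_pos"],s["tool_rot"])
E
```

```text
scene {'fov_y': 52.07367737843661, 'cx': 317.48794855487, 'cy': 199.32609139057237, 'k1': -0.07051390582594327, 'T': array([[ 0.77689852, -0.54919649,  0.30791543,  0.93805884],
       [ 0.62947887,  0.66693237, -0.39869483, -0.35458127],
       [ 0.01360304,  0.50357168,  0.86384635,  1.09326623],
       [ 0.        ,  0.        ,  0.        ,  1.        ]])}
top {'fov_y': 50.287536154890134, 'cx': 318.56065977012287, 'cy': 205.23480385574422, 'k1': -0.043825226238048076, 'T': array([[-0.02211036,  0.99637197, -0.0821829 ,  0.5248668 ],
       [-0.9990452 , -0.02511807, -0.03574581,  0.06601391],
       [-0.0376804 ,  0.08131408,  0.99597601,  1.02940145],
       [ 0.        ,  0.        ,  0.        ,  1.        ]])}
0.1 [ 0.25205981 -0.62598456  0.23058852] [[ 9.27619180e-01  3.73527127e-01 -3.77560190e-04]
 [ 3.73527316e-01 -9.27618615e-01  1.02461635e-03]
 [ 3.24901396e-05 -1.09148282e-03 -9.99999404e-01]]
```

View pics/scene0.png

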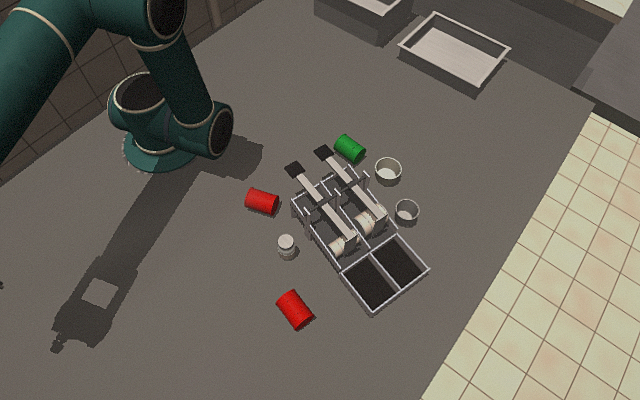

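View pics/top0.png

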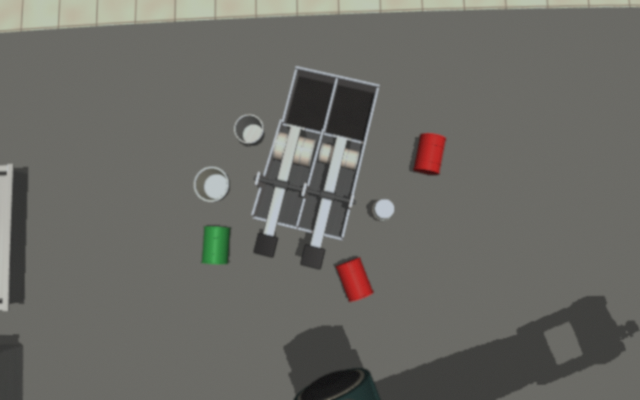

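The top view shows the left paddle at about (266,245) and the right one at (313,257). The cream tins lie at about (293,149) in the left lane and (338,155) in the right lane. The red and green cans are look-alikes. The left tin looks larger, so I'll confirm that with a crop while I measure.

```bash
cat > h.py <<'E'
import numpy as np, cv2
from plant import *
def ray(n,u,v,z):
    c=camera_info(n);T=c["T"];f=200/np.tan(np.radians(c["fov_y"]/2))
    K=np.array([[f,0,c["cx"]],[0,f,c["cy"]],[0,0,1]])
    p=cv2.undistortPoints(np.array([[[u,v]]],float),K,np.array([c["k1"],0,0,0,0]))[0,0]
    d=T[:3,:3]@[p[0],-p[1],-1];o=T[:3,3]
    return o+d*(z-o[2])/d[2]
E
python3 - <<'E'
from h import *
a=cv2.imread("pics/top0.png");b=cv2.imread("pics/scene0.png")
def pads(n,im,x0,y0,x1,y1):
    m=(im[y0:y1,x0:x1].max(2)<45).astype(np.uint8)
    k,_,st,c=cv2.connectedComponentsWithStats(m)
    out=[]
    for i in range(1,k):
        if st[i,4]>100:
            p=c[i]+[x0,y0];print(n,st[i]+[x0,y0,0,0,0],p,ray(n,*p,.156));out.append(p)
pads("top",a,250,228,332,275)
pads("scene",b,280,140,336,182)
# tray corners z~.056 top image, lever directions
for q in [(297,68),(378,85)]: print("traycorner",ray("top",*q,.056))
for q in [(254,216),(343,238)]: print("backcorner",ray("top",*q,.10))
c1=cv2.resize(a[120:180,255:375],None,fx=5,fy=5,interpolation=cv2.INTER_CUBIC)
c2=cv2.resize(b[190:265,315:400],None,fx=4,fy=4,interpolation=cv2.INTER_CUBIC)
o=np.zeros((600,600,3),np.uint8);o[:300]=c1;o[300:,:340]=c2
cv2.imwrite("pics/c.png",o)
E
```

```text
scene [314 144  20  17 163] [323.27607362 152.14110429] [0.51887426 0.20918532 0.156     ]
scene [285 161  20  17 142] [294.62676056 169.26760563] [0.49449142 0.1125956  0.156     ]
traycorner [0.93295826 0.14487956 0.056     ]
traycorner [ 0.88455897 -0.04478573  0.056     ]
backcorner [0.58137903 0.24200637 0.1       ]
backcorner [0.52881606 0.04783536 0.1       ]
```

View pics/c.png

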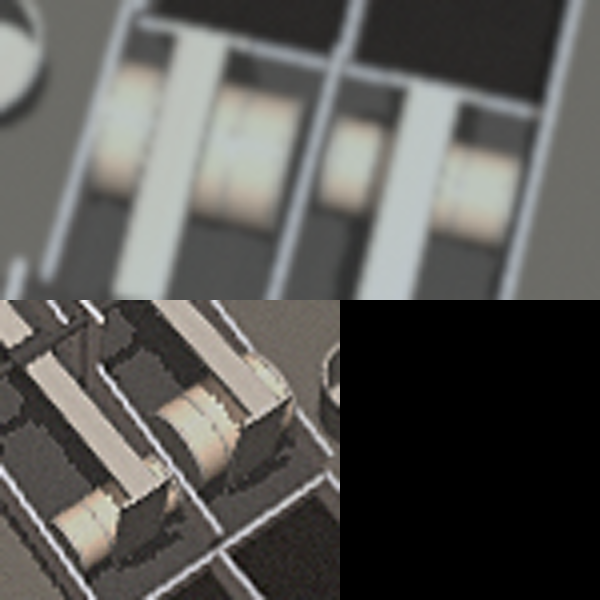

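In the crop, the left tin is about 26 px across and the right about 18 px. So the wide tin is in the left lane, and I need the left lever. Next I'll check the paddle in the top view and work out the shift.

```bash
python3 - <<'E'
from h import *
print(ray("top",266,245,.158),ray("top",313,257,.158), ray("scene",323.3,152.1,.158))
s=state();R=s["tool_rot"];p=np.array([.519,.209,.20])
print((R.T@(p-s["tool_pos"]))*100, R.T@[.969,-.245,0])
E
```

```text
[0.51774123 0.20685832 0.158     ] [0.49136602 0.11095069 0.158     ] [0.51973057 0.20813904 0.158     ]
[ 55.95073855 -67.48044329   3.134325  ] [ 8.07348793e-01  5.89214346e-01 -6.16886829e-04]
```

Emit:
send_rows([
  {"tx":56,"ty":-67.5,"tz":0,"az":36,"jaw":0},
  {"tx":56,"ty":-67.5,"tz":0,"az":36,"jaw":0},
  {"tx":56,"ty":-67.5,"tz":0,"az":36,"jaw":0},
  {"tx":56,"ty":-67.5,"tz":0,"az":36,"jaw":0},
  {"tx":56,"ty":-67.5,"tz":0,"az":36,"jaw":0},
  {"tx":56,"ty":-67.5,"tz":0,"az":36,"jaw":0},
  {"tx":56,"ty":-67.5,"tz":0,"az":36,"jaw":0},
  {"tx":56,"ty":-67.5,"tz":0,"az":36,"jaw":0},
  {"tx":56,"ty":-67.5,"tz":0,"az":36,"jaw":0},
  {"tx":56,"ty":-67.5,"tz":0,"az":36,"jaw":0},
])

```text
$.steps[0]: bad value
```

```bash
python3 - <<'E'
from h import *
s=state();R=s["tool_rot"];p=np.array([.519,.208,.20])
print(s["clock"],s["tool_pos"],R[:,0],s["joint_positions"],(R.T@(p-s["tool_pos"]))*100,s["grip_width"])
E
```

```text
0.1 [ 0.25205981 -0.62598456  0.23058852] [9.27619180e-01 3.73527316e-01 3.24901396e-05] [-1.22579047e+00  1.16474757e-01  1.44223502e+00 -8.78515125e-06
  1.58397481e+00 -3.78029436e-02] [ 55.91338582 -67.38768143   3.13422254] 0.08531599535157007
```

Emit:
send_rows([
  {"tx":2.6,"ty":-3.2,"az":6,"jaw":0},
  {"tx":5.2,"ty":-6.4,"az":12,"jaw":0},
  {"tx":7.8,"ty":-9.6,"az":18,"jaw":0},
  {"tx":10.4,"ty":-12.8,"az":24,"jaw":0},
  {"tx":13,"ty":-16,"az":30,"jaw":0},
  {"tx":15.6,"ty":-19.2,"az":36,"jaw":0},
  {"tx":18.2,"ty":-22.4,"az":36,"jaw":0},
  {"tx":20.8,"ty":-25.6,"az":36,"jaw":0},
  {"tx":23.4,"ty":-28.8,"az":36,"jaw":0},
  {"tx":26,"ty":-32,"az":36,"jaw":0},
])

```text
$.steps[0]: bad value
```

```bash
cat > go.py <<'E'
from h import *
s=state();R=s["tool_rot"];p=np.array([.519,.208,.20])
print(s["clock"],s["tool_pos"],R[:,0],s["joint_positions"],(R.T@(p-s["tool_pos"]))*100,s["grip_width"],s["ft_force"])
E
python3 go.py
```

```text
0.1 [ 0.25205981 -0.62598456  0.23058852] [9.27619180e-01 3.73527316e-01 3.24901396e-05] [-1.22579047e+00  1.16474757e-01  1.44223502e+00 -8.78515125e-06
  1.58397481e+00 -3.78029436e-02] [ 55.91338582 -67.38768143   3.13422254] 0.08531599535157007 [-0.06491611  0.07316482  0.09086013]
```

Emit:
send_rows([
  {"tx":2.6,"ty":-3.2,"tz":0,"ax":0,"ay":0,"az":6,"jaw":0},
  {"tx":5.2,"ty":-6.4,"tz":0,"ax":0,"ay":0,"az":12,"jaw":0},
  {"tx":7.8,"ty":-9.6,"tz":0,"ax":0,"ay":0,"az":18,"jaw":0},
  {"tx":10.4,"ty":-12.8,"tz":0,"ax":0,"ay":0,"az":24,"jaw":0},
  {"tx":13,"ty":-16,"tz":0,"ax":0,"ay":0,"az":30,"jaw":0},
  {"tx":15.6,"ty":-19.2,"tz":0,"ax":0,"ay":0,"az":36,"jaw":0},
  {"tx":18.2,"ty":-22.4,"tz":0,"ax":0,"ay":0,"az":36,"jaw":0},
  {"tx":20.8,"ty":-25.6,"tz":0,"ax":0,"ay":0,"az":36,"jaw":0},
  {"tx":23.4,"ty":-28.8,"tz":0,"ax":0,"ay":0,"az":36,"jaw":0},
  {"tx":26,"ty":-32,"tz":0,"ax":0,"ay":0,"az":36,"jaw":0},
])

```text
clock: 0.93
tool_pos: [0.3737, -0.2303, 0.2312]
tool_rot: [[0.97, -0.244, 0.0], [-0.244, -0.97, -0.0], [0.0, 0.0, -1.0]]
ft_force: [0.8, -0.0, -0.6]
grip_width: 0.0003
finger_force: 0.0
```

```bash
python3 go.py
```

```text
0.9333 [ 0.37365344 -0.23029252  0.23117232] [ 9.69897966e-01 -2.43511619e-01  1.65343027e-04] [-6.10480662e-01 -4.17497234e-01  1.91689627e+00  1.97650036e-05
  1.64202417e+00  1.20630190e+00] [  3.42368549 -46.04939128   3.11586452] 0.00025050444071760176 [ 0.77165968 -0.01373085 -0.59375199]
```

Emit:
send_rows([
  {"tx":0.3,"ty":-4,"tz":0,"ax":0,"ay":0,"az":0,"jaw":0},
  {"tx":0.6,"ty":-8,"tz":0,"ax":0,"ay":0,"az":0,"jaw":0},
  {"tx":0.9,"ty":-12,"tz":0,"ax":0,"ay":0,"az":0,"jaw":0},
  {"tx":1.2,"ty":-16,"tz":0,"ax":0,"ay":0,"az":0,"jaw":0},
  {"tx":1.5,"ty":-20,"tz":0,"ax":0,"ay":0,"az":0,"jaw":0},
  {"tx":1.8,"ty":-24,"tz":0,"ax":0,"ay":0,"az":0,"jaw":0},
  {"tx":2.1,"ty":-28,"tz":0,"ax":0,"ay":0,"az":0,"jaw":0},
  {"tx":2.4,"ty":-32,"tz":0,"ax":0,"ay":0,"az":0,"jaw":0},
  {"tx":2.7,"ty":-36,"tz":0,"ax":0,"ay":0,"az":0,"jaw":0},
  {"tx":3,"ty":-40,"tz":0,"ax":0,"ay":0,"az":0,"jaw":0},
])

```text
clock: 1.77
tool_pos: [0.5001, 0.1508, 0.2311]
tool_rot: [[0.97, -0.243, 0.0], [-0.243, -0.97, -0.0], [0.0, 0.0, -1.0]]
ft_force: [0.3, -1.2, -0.7]
grip_width: 0.0
finger_force: 0.0
```

```bash
python3 go.py
```

```text
1.7667 [0.50011297 0.15076323 0.23112598] [ 9.70117947e-01 -2.42633812e-01  4.96396028e-05] [ 2.43981571e-01 -2.20362941e-01  1.76533788e+00 -4.55071668e-05
  1.59658569e+00  2.05985660e+00] [ 0.44335228 -6.01098311  3.112469  ] 5.6513369727055576e-06 [ 0.29079651 -1.24605039 -0.67779056]
```

Emit:
send_rows([
  {"tx":0.2,"ty":-3,"tz":0,"ax":0,"ay":0,"az":0,"jaw":0},
  {"tx":0.4,"ty":-5.9,"tz":0,"ax":0,"ay":0,"az":0,"jaw":0},
  {"tx":0.4,"ty":-5.9,"tz":2.5,"ax":0,"ay":0,"az":0,"jaw":0},
  {"tx":0.4,"ty":-5.9,"tz":5,"ax":0,"ay":0,"az":0,"jaw":0},
  {"tx":0.4,"ty":-5.9,"tz":5,"ax":0,"ay":0,"az":0,"jaw":0},
])

```text
clock: 2.18
tool_pos: [0.5166, 0.2047, 0.1761]
tool_rot: [[0.97, -0.242, -0.006], [-0.242, -0.97, -0.002], [-0.006, 0.004, -1.0]]
ft_force: [-0.3, -0.1, -2.4]
grip_width: 0.0002
finger_force: 0.0
```

```bash
python3 go.py; python3 - <<'E'
from h import *
o=np.zeros((480,800,3),np.uint8)
s=read_camera("scene")[:,:,::-1]; w=read_camera("wrist")[:,:,::-1]
o[:400,:400]=cv2.resize(s[100:230,240:370],(400,400)); o[:250,400:]=cv2.resize(w,(400,250))
cv2.imwrite("pics/d.png",o)
E
```

```text
2.1833 [0.51662571 0.2047228  0.17606789] [ 0.97022386 -0.24214184 -0.00574323] [ 3.31395368e-01 -1.20427255e-01  1.76713711e+00 -2.45511336e-05
  1.50174678e+00  2.14675957e+00] [ 0.13726024 -0.36645731 -2.39543338] 0.00022973502350020323 [-0.26704209 -0.1249173  -2.44725481]
```

View pics/d.png

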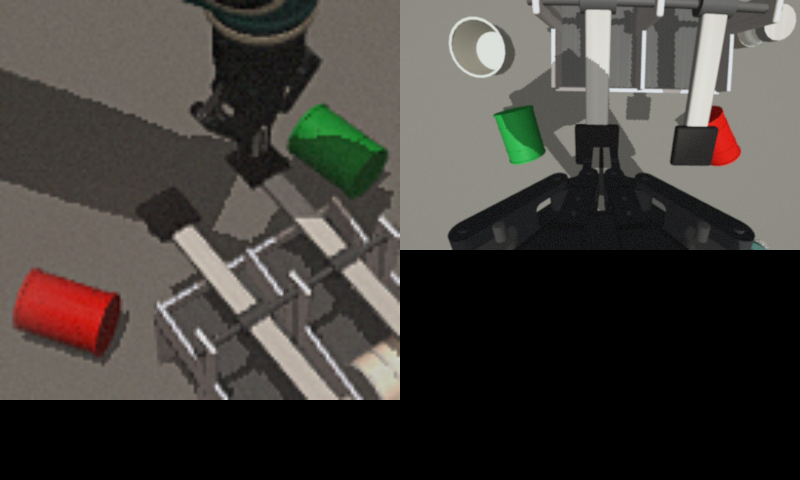

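The fingers are over the left paddle, centred, with the right paddle well clear. I'll press now and hold.

Emit:
send_rows([
  {"tx":0,"ty":0,"tz":1.8,"ax":0,"ay":0,"az":0,"jaw":0},
  {"tx":0.1,"ty":0,"tz":3,"ax":0,"ay":0,"az":0,"jaw":0},
  {"tx":0.2,"ty":0,"tz":4.2,"ax":0,"ay":0,"az":0,"jaw":0},
  {"tx":0.3,"ty":0,"tz":5.4,"ax":0,"ay":0,"az":0,"jaw":0},
  {"tx":0.5,"ty":0,"tz":6.6,"ax":0,"ay":0,"az":0,"jaw":0},
  {"tx":0.5,"ty":0,"tz":7.2,"ax":0,"ay":0,"az":0,"jaw":0},
  {"tx":0.5,"ty":0,"tz":7.2,"ax":0,"ay":0,"az":0,"jaw":0},
  {"tx":0.5,"ty":0,"tz":7.2,"ax":0,"ay":0,"az":0,"jaw":0},
  {"tx":0.5,"ty":0,"tz":7.2,"ax":0,"ay":0,"az":0,"jaw":0},
  {"tx":0.5,"ty":0,"tz":7.2,"ax":0,"ay":0,"az":0,"jaw":0},
])

```text
clock: 3.12
tool_pos: [0.523, 0.2036, 0.1097]
tool_rot: [[0.97, -0.243, -0.0], [-0.243, -0.97, 0.0], [-0.0, 0.0, -1.0]]
ft_force: [-4.9, -0.7, 2.7]
grip_width: -0.0002
finger_force: 2.1
```

Emit:
send_rows([
  {"tx":0,"ty":0,"tz":0,"ax":0,"ay":0,"az":0,"jaw":0},
  {"tx":0,"ty":0,"tz":0,"ax":0,"ay":0,"az":0,"jaw":0},
  {"tx":0,"ty":0,"tz":0,"ax":0,"ay":0,"az":0,"jaw":0},
  {"tx":0,"ty":0,"tz":0,"ax":0,"ay":0,"az":0,"jaw":0},
  {"tx":0,"ty":0,"tz":0,"ax":0,"ay":0,"az":0,"jaw":0},
  {"tx":0,"ty":0,"tz":0,"ax":0,"ay":0,"az":0,"jaw":0},
  {"tx":0,"ty":0,"tz":0,"ax":0,"ay":0,"az":0,"jaw":0},
  {"tx":0,"ty":0,"tz":0,"ax":0,"ay":0,"az":0,"jaw":0},
  {"tx":0,"ty":0,"tz":0,"ax":0,"ay":0,"az":0,"jaw":0},
  {"tx":0,"ty":0,"tz":0,"ax":0,"ay":0,"az":0,"jaw":0},
])

```text
clock: 3.95
tool_pos: [0.5232, 0.2036, 0.1093]
tool_rot: [[0.97, -0.243, -0.0], [-0.243, -0.97, 0.0], [-0.0, -0.0, -1.0]]
ft_force: [-5.4, 0.1, 2.8]
grip_width: -0.0003
finger_force: 2.2
```

```bash
python3 - <<'E'
from h import *
o=np.zeros((400,800,3),np.uint8)
s=read_camera("scene")[:,:,::-1]
o[:,:640]=cv2.resize(s[110:320,220:440],(640,400))[:, :]
cv2.imwrite("pics/e.png",cv2.resize(s[110:320,220:440],None,fx=2.8,fy=2.8))
E
```

```text
(no output)
```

View pics/e.png

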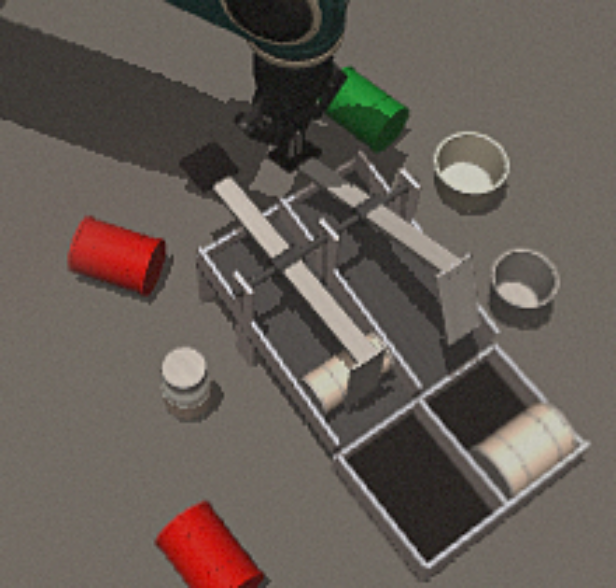

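The wide tin lies in the left bay of the tray, at about (530,445) in the crop. The slim tin is still behind its gate. Now I'll let go and lift clear.

Emit:
send_rows([
  {"tx":-0.1,"ty":0,"tz":-1,"ax":0,"ay":0,"az":0,"jaw":0},
  {"tx":-0.2,"ty":0,"tz":-2.2,"ax":0,"ay":0,"az":0,"jaw":0},
  {"tx":-0.3,"ty":0,"tz":-3.4,"ax":0,"ay":0,"az":0,"jaw":0},
  {"tx":-0.5,"ty":0,"tz":-4.6,"ax":0,"ay":0,"az":0,"jaw":0},
  {"tx":-0.5,"ty":0,"tz":-6,"ax":0,"ay":0,"az":0,"jaw":0},
  {"tx":-0.5,"ty":0,"tz":-9,"ax":0,"ay":0,"az":0,"jaw":0},
  {"tx":-0.5,"ty":0,"tz":-12,"ax":0,"ay":0,"az":0,"jaw":0},
  {"tx":-0.5,"ty":0,"tz":-14,"ax":0,"ay":0,"az":0,"jaw":0},
  {"tx":-0.5,"ty":0,"tz":-14,"ax":0,"ay":0,"az":0,"jaw":0},
  {"tx":-0.5,"ty":0,"tz":-14,"ax":0,"ay":0,"az":0,"jaw":0},
])

```text
clock: 4.83
tool_pos: [0.5187, 0.2048, 0.2513]
tool_rot: [[0.97, -0.243, 0.003], [-0.243, -0.97, 0.001], [0.002, -0.001, -1.0]]
ft_force: [-0.2, -0.5, 0.1]
grip_width: 0.0
finger_force: 0.0
```

Emit:
send_rows([
  {"tx":0,"ty":0,"tz":0,"ax":0,"ay":0,"az":0,"jaw":0},
  {"tx":0,"ty":0,"tz":0,"ax":0,"ay":0,"az":0,"jaw":0},
  {"tx":0,"ty":0,"tz":0,"ax":0,"ay":0,"az":0,"jaw":0},
  {"tx":0,"ty":0,"tz":0,"ax":0,"ay":0,"az":0,"jaw":0},
  {"tx":0,"ty":0,"tz":0,"ax":0,"ay":0,"az":0,"jaw":0},
  {"tx":0,"ty":0,"tz":0,"ax":0,"ay":0,"az":0,"jaw":0},
])

```text
clock: 5.33
tool_pos: [0.5183, 0.2047, 0.249]
tool_rot: [[0.97, -0.243, -0.0], [-0.243, -0.97, -0.0], [-0.0, 0.0, -1.0]]
ft_force: [0.8, 0.9, 0.2]
grip_width: 0.0
finger_force: 0.0
```

```bash
python3 - <<'E'
from h import *
s=read_camera("scene")[:,:,::-1]
cv2.imwrite("pics/f.png",cv2.resize(s[110:320,220:440],None,fx=2.8,fy=2.8))
for i in range(6): t=read_camera("scene")[:,:,::-1]
print(np.abs(t[240:300,340:430].astype(int)-s[240:300,340:430]).mean())
u=290
for q in [(409,269)]: print(ray("scene",*q,.042))
E
```

```text
3.476543209876543
[0.89445829 0.11839282 0.042     ]
```

View pics/f.png

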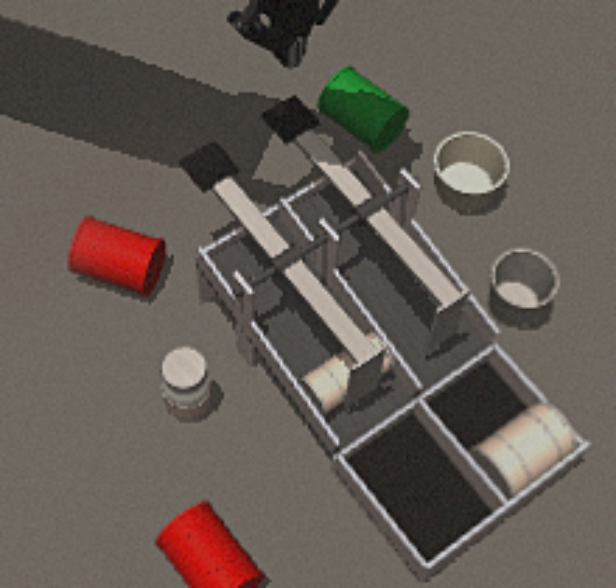

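The final view shows both gates shut, the wide tin at rest in the tray, and the slim tin and bystanders where they started.

```bash
python3 -c "
from plant import *
print(sign_off())"
```

```text
the job is handed in; nothing more can be done
None
```

I pressed the left lever and the wide tin rolled into the catch tray. After release its gate dropped shut, and the last picture shows the slim tin and the bystanders still in place. The job was handed in after about 6 s of robot time; the hand-in call returned no verdict.

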